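Load the code reader and turn its mirror to a bottle's code

ROBOT

A 7-joint arm with a two-finger parallel gripper is mounted at the origin on a cart in front of the work surface, level with it; the furniture and walls round the work are solid. World frame = base frame: x ahead of the robot, y to its left, z up, the work surface at z = 0. Lengths are in m, angles in rad, forces in N, time in s.
With the tool pointing down it reaches from about 0.35 to 0.9 m from the base axis. Payload 8.1 kg.
Tool frame: the origin (TCP) lies at the very end of the fingers, on their centre line; the grasp point (between the pads) lies 19 mm behind it (ctrl.grip_depth is the z of the grasp point in the tool frame, in m); z points along the fingers, y is the line along which they close (so a half turn about z gives the same grasp; the last joint's range is limited). The gripper opens to 85 mm and grips with 20 to 120 N. Pads are 22 mm wide; open, the fingers measure 114 mm over their backs; the gripper's body (76 mm by 85 mm) begins 54 mm behind the grasp point. The pads swing forward as they close: fully open they stand 13 mm farther back than shut.
Start: joints at [-1.255, 0.434, 0.025, 1.573, -0.012, 1.134, -0.075], TCP at [0.254, 0.571, 0.231] pointing down, gripper open.
Joint ranges: [-2.62, 2.62], [-0.44, 2.09], [-1.27, 1.32], [0.08, 2.57], [-1.32, 4.46], [0.12, 2], [-2.74, 2.74]. Speed limits (rad/s): [2.22, 2.22, 3.01, 3.01, 3.14, 3.14, 3.14].

INTERFACE

Orientations are given as a unit quaternion [w, x, y, z].
In Python, from rig import ctrl gives the robot as it stands.
- The arm moves only by the shell command python3 steer.py 'ROWS'. ROWS is a JSON object whose key "rows" holds a list of rows, 1 to 8 of them, each of 7 numbers: the finger opening in m, then dx, dy, dz in shares of 800 mm (1.0 is 800 mm), then a rotation vector rx, ry, rz in shares of 45 degrees (1.0 is 45 degrees); each row shifts and turns the commanded pose from where the row before left it, along the tool's axes as they then stand; what a row does not reach is not made up. A row lasts 1/12 s, in which the tool goes at most 0.0417 m and 0.125 rad, less where a joint would pass 70% of its speed; a pose out of reach is approached as far as the arm can. The fingers move at their own pace and stop on an object; the grip force is fixed at half the most. Time passes only in rows, so rows that do not move let the fingers close. It prints the time, the measured TCP pose, the force, the opening and the grip force at its end. A shift or turn number past 1, either way, is cut back to 1. Input that does not fit is refused with a message, and nothing moves.
- ctrl.get_state(): the state, without advancing time (a new reading comes with each control period).
- ctrl.capture(name): name is "scene" or "top" or "wrist"; returns the picture (384x512x3 uint8, red, green, blue); there is no depth.
- ctrl.get_calibration(name): a dict with "vertical_fov" (degrees; the focal length in pixels is half the picture's height over the tangent of half this angle, whatever the lens; pixels are square), "cx", "cy" (the principal point, pixels), "origin" and "orientation" of the camera in the world. Camera axes: x right, y down, z forward; pixel columns grow to the right and rows downward; lengths in m; the calibration is good to about 2 mm. A picture is of the moment at which its call begins: read the wrist's pose just before it. get_calibration takes no time and is no camera call; for the wrist camera it gives the pose at the moment of the call.
- ctrl.finish_job(): hands the job in; it is judged then, once.
The state is a dict: "time": time; "qpos": joint angles; "qvel": joint speeds; "tau": joint torques, N m; "tool_pos": TCP position; "tcp_rot": TCP orientation; "force": force on the tool from outside, world axes, zero at the start; "wrist_torque": the same for the moment, N m; "opening": finger opening in m; "grip_force": force on a finger pad.
Only numpy, scipy, OpenCV 4.12 (cv2) and the standard library are available. Lean on these libraries where they do the work, as an engineer would, in place of code of your own. Each camera call takes 0.05 s, during which the arm holds its last target. There are 200 camera calls.

TASK

Stand the two loose screw-cap bottles upright in the reader's divided crate, one to a cell, setting them down gently with the printed square codes on their backs facing the mirror. Then turn the sprung mirror by the knob on its spindle, fingers off the glass, until the little camera sees the larger bottle's code in the middle of the mirror, and finish still holding the knob there, because it springs back when let go. Leave everything else on the bench where it is.

Things in the scene. Friction and masses are not known exactly. Their poses are not given: they have to be found in the camera images.
- reader: Fixed code reader: grey L-shaped base 11 mm high, 3-cell white divided crate in front (walls 4 mm thick, tops 47 mm above the bench), mirror on an upright spindle behind it at x = 130 mm, y = 0, small black camera on a post at the right rear. Origin on the bench under the crate's middle; x from crate to mirror (roughly away from the robot), y along the row of cells to the left, z up.
- cell0 (a point): Middle of the floor of the crate's left cell (+y), 15 mm above the bench. Each cell is 62 x 62 mm inside and 32 mm deep, cells 66 mm apart; axes as the reader's. Any cell will do for either bottle.
- cell1 (a point): Middle of the floor of the crate's middle cell.
- cell2 (a point): Middle of the floor of the crate's right cell.
- lens (a point): Front of the camera's lens, 60 mm above the bench, at x = 95, y = -190 mm in the reader's frame; it looks level at the spindle axis. A code is seen in the middle of the mirror when, from above, the mirror's normal halves the angle between the directions from the spindle axis to the lens and to the code. Codes of bottles in the crate are about level with it.
- mirror (a joint): Turn of the mirror about its upright spindle, rad, 0 to 1.3. At 0, where a spring parks it, it faces the crate squarely (normal along the reader's -x); grows anticlockwise seen from above, turning its face towards the camera. Spring torque 0.025 Nm at 0, rising to 0.09 Nm; it springs back when let go.
- mirror_face (a point): Centre of the mirror's face, on the spindle axis, 64 mm above the bench. The glass is 59 mm wide and 70 mm high in a 66 x 78 mm aluminium frame whose top is 104 mm above the bench. Axes turn with the mirror: its reflecting face looks along -x, z is up.
- knob (a point): Black bar knob on top of the spindle, turning with the mirror: bar 46 mm long (own x, along the mirror's normal), 12 mm wide (y), from 120 to 150 mm above the bench, with a round collar 30 mm across just beneath it. This point is the bar's middle, on the spindle axis, 135 mm above the bench.
- large_bottle: Loose brown glass bottle, the larger: 54 mm diameter, 120 mm high, about 0.14 kg; straight-sided up to 76 mm, then a shoulder to a black screw cap 40 mm across from 100 to 120 mm. Origin at the centre of its underside, z up. The printed square code is on its own +x side, straight across from the paper label (-x).
- large_bottle_code (a point): Middle of the square code (20 mm, black on white) on the large bottle, 27 mm from its axis along the bottle's +x, 50 mm above its underside.
- small_bottle: Loose clear bottle with a red screw cap, the smaller: 48 mm diameter, 105 mm high, 0.14 kg; straight-sided up to 61 mm, then a shoulder to the cap, 36 mm across from 85 to 105 mm. Origin at the centre of its underside, z up; code on its +x side, straight across from its paper label (-x).
- small_bottle_code (a point): Middle of the square code (20 mm) on the small bottle, 24 mm from its axis along its +x, 45 mm above its underside.
- mirror_head: The turning part (mirror, frame, spindle and knob) that mirror measures; origin on the spindle axis at bench height, axes as mirror_face. Touch it only at the knob, never the glass.
- timer: White bench timer 70 x 66 x 21 mm, a bystander; origin under its middle.
- tube_rack: Clear rack with capped tubes, 58 x 132 x 115 mm, a bystander; origin under its middle.
- microplate: White 96-well plate 86 x 128 x 14 mm, a bystander; origin under its middle.

How it is judged:
By the outcome, as a careful person would: the job done as asked, in the order asked, and still so for the second after the job is handed in, while the arm keeps its last pose, push and grip.
It also fails if it takes over 59 s, if anything falls off the work surface, if the arm or the gripper's body presses on something with over 40 N, if the wrist force passes 120 N, or if a joint passes its speed limit or range.

## Working session

There is one attempt and no reset: what is moved stays moved. The work goes in short steps, Python scripts to look and compute and a shell command to move; the robot and the scene stay as the last step left them, time stands still between calls to the robot, and variables do not carry over. Pictures are saved under pics/ and viewed, at most 10 in all, crops included, and the job is handed in when it is done.

```bash
ls; mkdir -p pics; python3 - <<'E'
from rig import ctrl
import cv2,numpy as np
s=ctrl.get_state();print({k:np.round(v,3) for k,v in s.items()},ctrl.grip_depth)
for n in("top","scene"):
    c=ctrl.get_calibration(n);print(n,c)
    im=ctrl.capture(n);cv2.imwrite(f"pics/{n}0.png",cv2.resize(im[:,:,::-1],(800,600),interpolation=cv2.INTER_CUBIC))
    np.save(f"pics/{n}0.npy",im)
E
```

```text
pics
rig.py
steer.py
{'time': np.float64(0.0), 'qpos': array([-1.255,  0.435,  0.025,  1.574, -0.012,  1.134, -0.075]), 'qvel': array([ 0.   , -0.001,  0.001,  0.001, -0.001, -0.001, -0.001]), 'tau': array([ 0.0000e+00, -6.7046e+01,  1.0250e+00, -3.1623e+01,  1.5000e-02,
        1.2000e-02, -0.0000e+00]), 'tool_pos': array([0.254, 0.57 , 0.231]), 'tcp_rot': array([-0.   ,  0.208,  0.978, -0.001]), 'force': array([ 0.816, -0.733,  0.9  ]), 'wrist_torque': array([0.008, 0.025, 0.052]), 'grip_force': np.float64(0.0), 'opening': np.float64(0.085)} -0.0187
top {'vertical_fov': 48.41520456245341, 'cx': 255.78324582035472, 'cy': 191.2419456132541, 'origin': array([ 0.47480615, -0.02316164,  1.25006343]), 'orientation': array([ 0.02036367, -0.69804694,  0.71570522, -0.00904548])}
scene {'vertical_fov': 44.362410366728284, 'cx': 260.50657994913854, 'cy': 188.32582088295902, 'origin': array([-0.26323963, -0.9679444 ,  1.01027508]), 'orientation': array([-0.43081189,  0.83881487, -0.29450251,  0.15510963])}
```

View pics/top0.png

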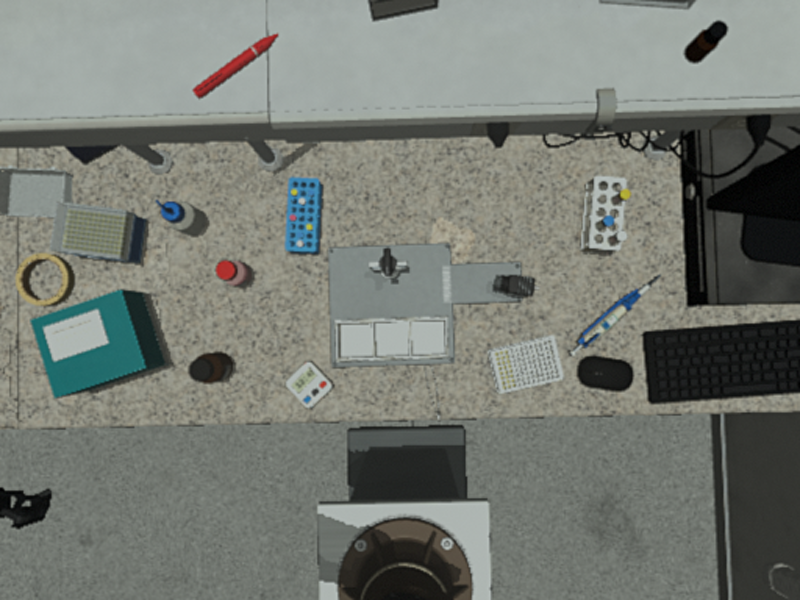

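View pics/scene0.png

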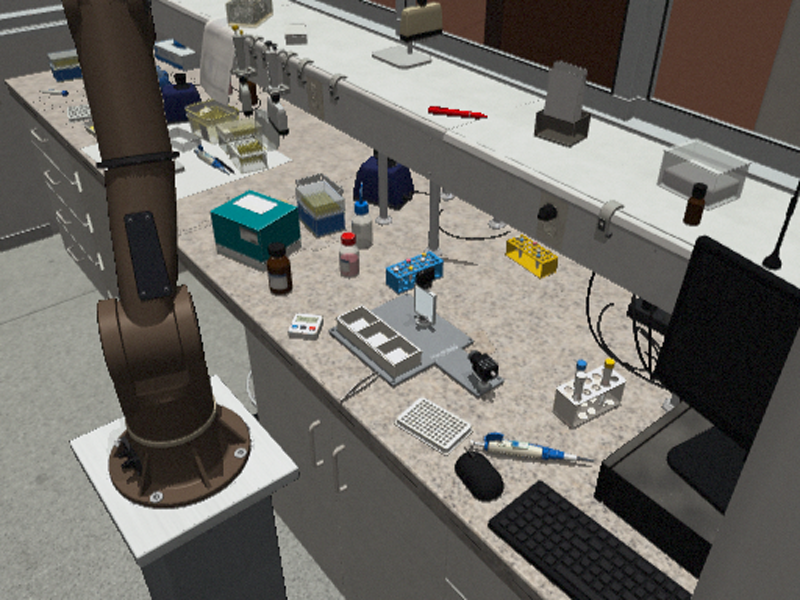

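The top view shows the large brown bottle at about (207,368), the small red-capped one at (230,271), the crate at about (393,340) and the knob at (388,258). The scene view shows both bottles standing with their labels partly visible, so I'll zoom in.

```bash
python3 - <<'E'
import cv2,numpy as np
t=np.load("pics/top0.npy")[:,:,::-1];s=np.load("pics/scene0.npy")[:,:,::-1]
a=cv2.resize(t[145:240,205:345],None,fx=5,fy=5,interpolation=cv2.INTER_CUBIC)   # 700x475
b=cv2.resize(t[160:250,115:171],None,fx=4,fy=4,interpolation=cv2.INTER_CUBIC)   # 224x360
c=cv2.resize(s[140:200,160:240],None,fx=6,fy=6,interpolation=cv2.INTER_CUBIC)   # 480x360
cv2.imwrite("pics/z1.png",a);cv2.imwrite("pics/z2.png",np.hstack([b,c]))
E
```

```text
(no output)
```

View pics/z1.png

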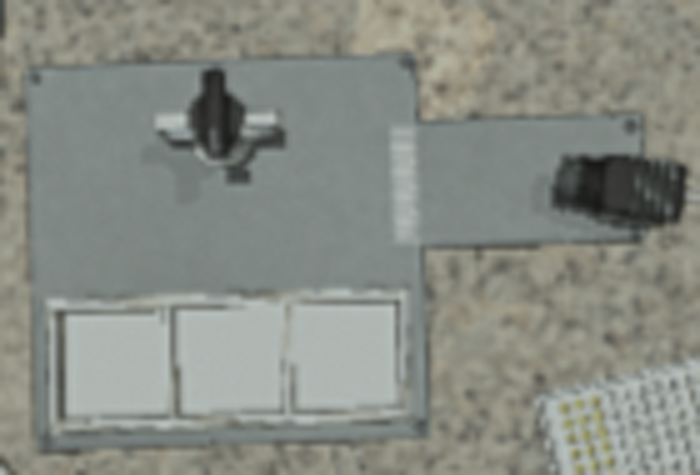

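View pics/z2.png

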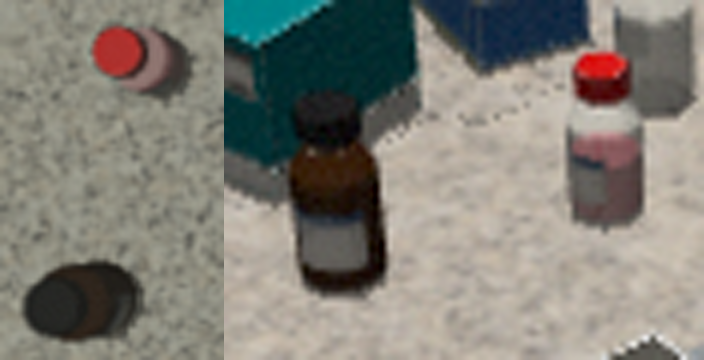

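The zooms show the crate's wall-top corners near (47,300), (405,290), (412,415) and (52,430), and the knob centre near (217,105). In the scene crop the large bottle's label faces slightly left of the camera (300 to 368), and the small one's is well to the left (568 to 605).

```bash
cat > h.py <<'E'
import numpy as np,cv2
from scipy.spatial.transform import Rotation as R
def rot(q): return R.from_quat([q[1],q[2],q[3],q[0]])
def cam(c):
    f=192/np.tan(np.radians(c["vertical_fov"])/2); return f,c["cx"],c["cy"],np.array(c["origin"]),rot(c["orientation"])
def ray(c,u,v,z):
    f,cx,cy,o,r=cam(c); d=r.apply([(u-cx)/f,(v-cy)/f,1]); return o+d*(z-o[2])/d[2]
def proj(c,P):
    f,cx,cy,o,r=cam(c); p=r.inv().apply(np.atleast_2d(P)-o); return np.c_[cx+f*p[:,0]/p[:,2],cy+f*p[:,1]/p[:,2]]
def mv(target,yaw,s):
    "tool-axes shift and yaw (about tool z) to a down-pointing pose whose tool x axis is at angle yaw"
    r=rot(s["tcp_rot"]); t=R.from_matrix(np.c_[[np.cos(yaw),np.sin(yaw),0],[np.sin(yaw),-np.cos(yaw),0],[0,0,-1]])
    return r.inv().apply(np.array(target)-s["tool_pos"]).round(4),(r.inv()*t).as_rotvec().round(4)
E
python3 - <<'E'
from h import *; from rig import ctrl
c=ctrl.get_calibration("top")
g=lambda u,v,u0,v0,k,z: ray(c,u0+(u+.5)/k-.5,v0+(v+.5)/k-.5,z)[:2]
P=[g(*p,205,145,5,.047) for p in[(47,300),(405,290),(412,415),(52,430)]]
print("crate",np.round(P,4),np.mean(P,0))
for a,b in((0,1),(3,2)): d=P[a]-P[b];print(np.linalg.norm(d),np.degrees(np.arctan2(-d[0],d[1])))
B=[g(*p,205,145,5,.011) for p in[(28,70),(412,57),(424,434),(40,450),(640,115),(640,240)]];print("base",np.round(B,4))
print("knob",g(217,70,205,145,5,.15),g(217,155,205,145,5,.15),g(217,112,205,145,5,.15))
# caps
t=np.load("pics/top0.npy")
hsv=cv2.cvtColor(t,cv2.COLOR_RGB2HSV)
m=((hsv[...,1]>170)&(t[...,0]>120)); m[:160]=0;m[200:]=0;m[:,:130]=0;m[:,175:]=0
v,u=np.nonzero(m);print("small cap",u.mean(),v.mean(),m.sum(),ray(c,u.mean(),v.mean(),.105))
print("large cap",g(54,307,115,160,4,.12), "base circle centre",g(108,297,115,160,4,.04))
s=ctrl.get_calibration("scene");print(ctrl.get_calibration("wrist"))
gs=lambda u,v,z: ray(s,160+(u-224+.5)/6-.5,140+(v+.5)/6-.5,z)
print("scene: large cap",gs(330,105,.12),"small cap",gs(603,63,.105))
E
```

```text
crate [[ 0.4904  0.1142]
 [ 0.491  -0.0876]
 [ 0.4208 -0.0896]
 [ 0.4172  0.1129]] [0.4548616 0.0124966]
0.20185364483921373 0.17550572320836627
0.20256497513722976 1.0113858126864286
base [[ 0.6253  0.1267]
 [ 0.627  -0.0973]
 [ 0.4081 -0.0982]
 [ 0.4041  0.1242]
 [ 0.5896 -0.2286]
 [ 0.5171 -0.2262]]
knob [0.60582322 0.01193839] [0.56174563 0.01299129] [0.58402549 0.01245908]
small cap 143.90625 172.3125 96 [0.58148986 0.29539632 0.105     ]
large cap [0.4109519  0.33556165] base circle centre [0.41259155 0.32238613]
{'vertical_fov': 63.36938750367065, 'cx': 256.3457472579054, 'cy': 189.74352925901843, 'origin': array([0.18054152, 0.60380482, 0.37218592]), 'orientation': array([0.1336251 , 0.82815214, 0.53745687, 0.08630457])}
scene: large cap [0.41188019 0.33515272 0.12      ] small cap [0.58181299 0.29515015 0.105     ]
```

```bash
python3 - <<'E'
from h import *; from rig import ctrl
s=ctrl.get_state();c=ctrl.get_calibration("wrist")
rt=rot(s["tcp_rot"]);rc=rot(c["orientation"])
print("cam in tool",rt.inv().apply(c["origin"]-s["tool_pos"]),"axes",(rt.inv()*rc).as_matrix().round(3))
print("tool x yaw",np.degrees(np.arctan2(*rt.apply([1,0,0])[1::-1])))
off=rt.inv().apply(c["origin"]-s["tool_pos"]);rel=rt.inv()*rc
for T,y in(((.45,.27,.3),200),((.42,.27,.3),180),((.42,.27,.25),156),((.42,.27,.3),220)):
    a=np.radians(y);t=R.from_matrix(np.c_[[np.cos(a),np.sin(a),0],[np.sin(a),-np.cos(a),0],[0,0,-1]])
    q=(t*rel).as_quat();cc=dict(c,origin=np.array(T)+t.apply(off),orientation=[q[3],*q[:3]])
    print(T,y,cc["origin"].round(3),proj(cc,[[.411,.3355,0],[.411,.3355,.12],[.5815,.2953,0],[.5815,.2953,.105]]).round().tolist(),*mv(T,a,s))
E
```

```text
cam in tool [ 0.08068299  0.00029613 -0.14161245] axes [[-0.001 -0.949 -0.314]
 [ 1.    -0.001  0.001]
 [-0.001 -0.314  0.949]]
tool x yaw 155.99738930769365
(0.45, 0.27, 0.3) 200 [0.374 0.243 0.442] [[309.0, 136.0], [327.0, 154.0], [242.0, 230.0], [239.0, 267.0]] [-0.3012 -0.1949 -0.0691] [-1.40e-03 -4.00e-04 -7.68e-01]
(0.42, 0.27, 0.3) 180 [0.339 0.27  0.442] [[302.0, 140.0], [318.0, 158.0], [272.0, 247.0], [276.0, 287.0]] [-0.2738 -0.2071 -0.0691] [-1.500e-03 -2.000e-04 -4.189e-01]
(0.42, 0.27, 0.25) 156 [0.346 0.303 0.392] [[301.0, 126.0], [320.0, 142.0], [319.0, 249.0], [337.0, 296.0]] [-0.2738 -0.2071 -0.0191] [-0.0015  0.0002 -0.    ]
(0.42, 0.27, 0.3) 220 [0.358 0.218 0.442] [[294.0, 170.0], [307.0, 198.0], [202.0, 235.0], [188.0, 273.0]] [-0.2738 -0.2071 -0.0691] [-1.4000e-03 -7.0000e-04 -1.1171e+00]
```

Careful with the scale: shifts go in shares of 800 mm and turns go in shares of 45 degrees. That gives: -0.0267 m / 0.8 = -0.0334, -0.0265 m / 0.8 = -0.0331.

```bash
python3 steer.py '{"rows":[[0.085, -0.0334, -0.0331, 0, 0, 0, 0], [0.085, -0.0334, -0.0331, 0, 0, 0, 0], [0.085, -0.0334, -0.0331, 0, 0, 0, 0], [0.085, -0.0334, -0.0331, 0, 0, 0, 0], [0.085, -0.0334, -0.0331, 0, 0, 0, 0], [0.085, -0.0334, -0.0331, 0, 0, 0, 0], [0.085, -0.0334, -0.0331, 0, 0, 0, 0], [0.085, -0.0334, -0.0331, 0, 0, 0, 0]]}'
python3 steer.py '{"rows":[[0.085, -0.0334, -0.0331, 0, 0, 0, 0], [0.085, -0.0334, -0.0331, 0, 0, 0, 0], [0.085, 0, 0, 0.0063, 0, 0, -0.1592], [0.085, 0, 0, 0.0063, 0, 0, -0.1592], [0.085, 0, 0, 0.0063, 0, 0, -0.1592], [0.085, 0, 0, 0.0063, 0, 0, -0.1592], [0.085, 0, 0, 0.0063, 0, 0, -0.1592], [0.085, 0, 0, 0.0063, 0, 0, -0.1592]]}'
python3 steer.py '{"rows":[[0.085, 0, 0, 0, 0, 0, -0.1592], [0.085, 0, 0, 0, 0, 0, -0.1592], [0.085, 0, 0, 0, 0, 0, -0.149], [0.085, 0, 0, 0, 0, 0, 0]]}'
python3 - <<'E'
from h import *; from rig import ctrl
import pickle
s=ctrl.get_state();c=ctrl.get_calibration("wrist");im=ctrl.capture("wrist")
pickle.dump((s,c,im),open("w1.pkl","wb"))
print(s["qpos"].round(2))
L=[.411,.3355];S=[.5815,.2953]
p=proj(c,[L+[0],L+[.12],S+[0],S+[.105]]);print(p.round())
q=p.astype(int); 
def crop(a,b):
    m=(q[a]+q[b])//2;u0,v0=max(m[0]-55,0),max(m[1]-65,0);print("crop",u0,v0)
    return cv2.resize(im[v0:v0+130,u0:u0+95,::-1],(380,520),interpolation=cv2.INTER_CUBIC)
cv2.imwrite("pics/w1.png",np.hstack([crop(0,1),crop(2,3)]))
E
```

```text
time: 0.77
tool_pos: [0.3632, 0.2885, 0.2311]
tcp_rot: [-0.0, 0.208, 0.978, -0.0]
force: [0.9, 0.7, -0.4]
opening: 0.085
grip_force: 0.0
time: 1.43
tool_pos: [0.3901, 0.2201, 0.2009]
tcp_rot: [-0.0, -0.168, 0.986, -0.0]
force: [0.7, -0.0, -0.1]
opening: 0.085
grip_force: 0.0
time: 1.77
tool_pos: [0.3901, 0.2201, 0.2011]
tcp_rot: [-0.0, -0.345, 0.939, -0.0]
force: [-0.4, 0.4, -0.4]
opening: 0.0848
grip_force: 0.0
[-0.66  0.18  0.03  2.03 -0.01  0.94  1.65]
[[317. 235.]
 [344. 298.]
 [206. 306.]
 [190. 376.]]
crop 275 201
crop 143 275
```

View pics/w1.png

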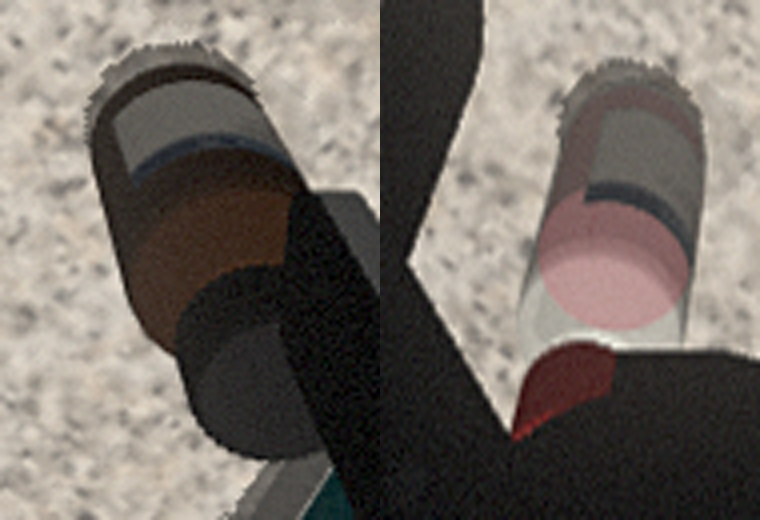

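The wrist crops show both labels. The large bottle's label has its left edge at (113,122) to (133,185) and right end near (255,100) to (293,163). The small one's left edge is at (605,115) to (585,190), and its right end is near the limb at (690,245).

```bash
cat > edge.py <<'E'
from h import *
import pickle
from rig import ctrl
def hit(c,u,v,ctr,r):
    f,cx,cy,o,ro=cam(c); d=ro.apply([(u-cx)/f,(v-cy)/f,1]); e=o[:2]-ctr
    a,b,k=d[:2]@d[:2],d[:2]@e,e@e-r*r; D=b*b-a*k
    t=(-b-np.sqrt(max(D,0)))/a; p=o+t*d; q=p[:2]-ctr
    return f"ang {np.degrees(np.arctan2(q[1],q[0])):7.1f} z {p[2]:.4f} {'LIMB' if D<0 else ''} cam {np.degrees(np.arctan2(e[1],e[0])):.1f}"
E
python3 - <<'E'
from edge import *
s,c,im=pickle.load(open("w1.pkl","rb")); sc=ctrl.get_calibration("scene")
L=np.array([.411,.3355]);S=np.array([.5815,.2953])
w=lambda u,v,u0,v0:(u0+(u+.5)/4-.5,v0+(v+.5)/4-.5)
x=lambda u,v:(160+(u-224+.5)/6-.5,140+(v+.5)/6-.5)
print("large wrist");[print(hit(c,*w(*p,275,201),L,.027)) for p in[(113,122),(133,185),(255,100),(293,163)]]
print("large scene");[print(hit(sc,*x(*p),L,.027)) for p in[(300,212),(303,262),(368,220),(367,272)]]
print("small wrist");[print(hit(c,*w(*p,143,275),S,.024)) for p in[(225,115),(205,190),(310,245),(320,140)]]
print("small scene");[print(hit(sc,*x(*p),S,.024)) for p in[(568,158),(604,170),(604,204)]]
E
```

```text
large wrist
ang   -85.9 z 0.0234  cam -116.2
ang   -85.7 z 0.0597  cam -116.2
ang   162.2 z 0.0053 LIMB cam -116.2
ang   162.3 z 0.0452 LIMB cam -116.2
large scene
ang   179.8 z 0.0545  cam -117.4
ang   168.2 z 0.0144  cam -117.4
ang   -81.6 z 0.0499  cam -117.4
ang   -91.4 z 0.0135  cam -117.4
small wrist
ang  -130.7 z 0.0253  cam -153.3
ang  -130.6 z 0.0572  cam -153.3
ang   121.6 z 0.0487 LIMB cam -153.3
ang   142.5 z 0.0138  cam -153.3
small scene
ang   147.2 z 0.0364 LIMB cam -123.8
ang  -128.9 z 0.0413  cam -123.8
ang  -131.4 z 0.0157  cam -123.8
```

In the tool's units: 0.0285 m / 0.8 = 0.0356, -0.021 m / 0.8 = -0.0263, 0.125 rad / 0.7854 = 0.1592.

```bash
python3 steer.py '{"rows":[[0.085, -0.0263, 0.0356, 0, 0, 0, 0], [0.085, -0.0263, 0.0356, 0, 0, 0, 0], [0.085, -0.0263, 0.0356, 0, 0, 0, 0], [0.085, -0.0263, 0.0356, 0, 0, 0, 0], [0.085, 0, 0, 0, 0, 0, 0.1592], [0.085, 0, 0, 0, 0, 0, 0.1592], [0.085, 0, 0, 0, 0, 0, 0.1592], [0.085, 0, 0, 0, 0, 0, 0.1592]]}'
python3 steer.py '{"rows":[[0.085, 0, 0, 0, 0, 0, 0.1592], [0.085, 0, 0, 0, 0, 0, 0.1592], [0.085, 0, 0, 0, 0, 0, 0.1592], [0.085, 0, 0, 0, 0, 0, 0.1592], [0.085, 0, 0, 0, 0, 0, 0.1592], [0.085, 0, 0, 0, 0, 0, 0.1592], [0.085, 0, 0, 0, 0, 0, 0.1592], [0.085, 0, 0, 0, 0, 0, 0.0357]]}'
python3 steer.py '{"rows":[[0.085, 0, 0, 0, 0, 0, 0], [0.085, 0, 0, 0, 0, 0, 0]]}'
cat > shot.py <<'E'
from edge import *
import sys
n,x,y,h=sys.argv[1],*map(float,sys.argv[2:5])
s=ctrl.get_state();c=ctrl.get_calibration("wrist");im=ctrl.capture("wrist")
q=proj(c,[[x,y,0],[x,y,h]]);m=q.mean(0).astype(int);u0,v0=max(m[0]-50,0),max(m[1]-50,0)
pickle.dump((s,c,im,u0,v0),open(n+".pkl","wb"));print(s["qpos"].round(2),q.round(1).tolist(),u0,v0)
cv2.imwrite(f"pics/{n}.png",cv2.resize(im[v0:v0+100,u0:u0+100,::-1],(600,600),interpolation=cv2.INTER_CUBIC))
E
python3 shot.py wl .411 .3355 .12
```

```text
time: 2.48
tool_pos: [0.3812, 0.3618, 0.201]
tcp_rot: [-0.0, -0.094, 0.996, -0.0]
force: [-1.1, -0.2, 0.1]
opening: 0.0848
grip_force: 0.0
time: 3.15
tool_pos: [0.3812, 0.3616, 0.2012]
tcp_rot: [-0.0, 0.351, 0.936, -0.0]
force: [-0.2, -0.4, 0.3]
opening: 0.0848
grip_force: 0.0
time: 3.32
tool_pos: [0.3812, 0.3617, 0.2012]
tcp_rot: [0.0, 0.346, 0.938, -0.0]
force: [-0.2, -0.4, 0.7]
opening: 0.0849
grip_force: 0.0
[-1.06  0.3   0.25  1.87 -0.09  0.98  0.1 ] [[255.5, 195.5], [255.2, 245.1]] 205 170
```

```bash
python3 - <<'E'
from h import *; from rig import ctrl
s=ctrl.get_state();print(mv([.547,.315,.2],np.radians(140),s))
E
```

```text
(array([-0.1564,  0.0719,  0.0012]), array([-0.0002,  0.0001, -0.0071]))
```

View pics/wl.png

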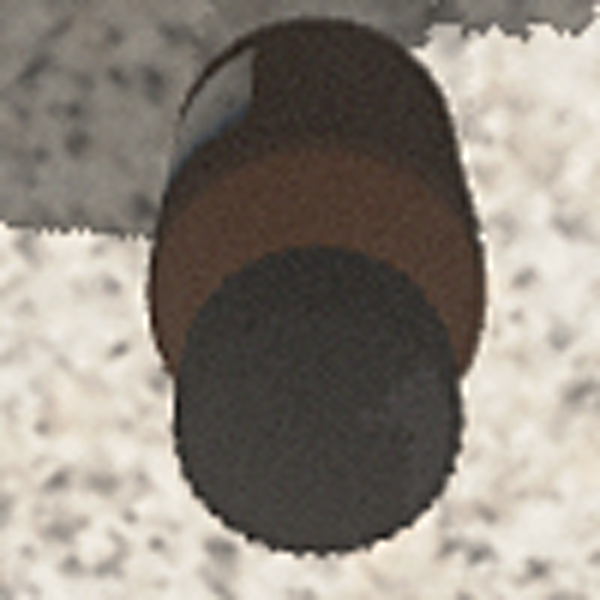

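The large bottle from above: the label's other edge is at about (252,50) to (250,95), and the cap-top circle is centred near (319,412). Next I'll look at the small bottle.

In the tool's units: -0.039 m / 0.8 = -0.0488, 0.018 m / 0.8 = 0.0225.

```bash
python3 steer.py '{"rows":[[0.085, -0.0488, 0.0225, 0, 0, 0, 0], [0.085, -0.0488, 0.0225, 0, 0, 0, 0], [0.085, -0.0488, 0.0225, 0, 0, 0, 0], [0.085, -0.0488, 0.0225, 0, 0, 0, 0], [0.085, 0, 0, 0, 0, 0, 0], [0.085, 0, 0, 0, 0, 0, 0]]}'
python3 shot.py ws .5815 .2953 .105
python3 - <<'E'
from edge import *
s,c,im,u0,v0=pickle.load(open("wl.pkl","rb"))
w=lambda u,v:(u0+(u+.5)/6-.5,v0+(v+.5)/6-.5)
for z in(.12,):print([ray(c,*w(*p),z).round(4) for p in[(319,412),(175,412),(462,412),(319,552)]])
L=np.array([.411,.3355])
for ctr in(L,L+[-.003,.002],L+[.002,0.]):print([hit(c,*w(*p),ctr,.027) for p in[(252,50),(250,95)]])
E
```

```text
time: 3.87
tool_pos: [0.5443, 0.3145, 0.2007]
tcp_rot: [0.0, 0.347, 0.938, -0.001]
force: [-0.6, 0.0, 0.4]
opening: 0.0849
grip_force: 0.0
[-0.81  0.47  0.29  1.62 -0.15  1.07  0.39] [[264.3, 196.3], [267.4, 237.8]] 215 167
[array([0.4077, 0.341 , 0.12  ]), array([0.3953, 0.3265, 0.12  ]), array([0.42  , 0.3554, 0.12  ]), array([0.4238, 0.3273, 0.12  ])]
['ang   160.8 z 0.0133  cam 139.1', 'ang   159.7 z 0.0414  cam 139.1']
['ang   158.8 z 0.0268  cam 138.9', 'ang   157.8 z 0.0537  cam 138.9']
['ang   164.3 z 0.0058  cam 139.7', 'ang   163.1 z 0.0346  cam 139.7']
```

View pics/ws.png

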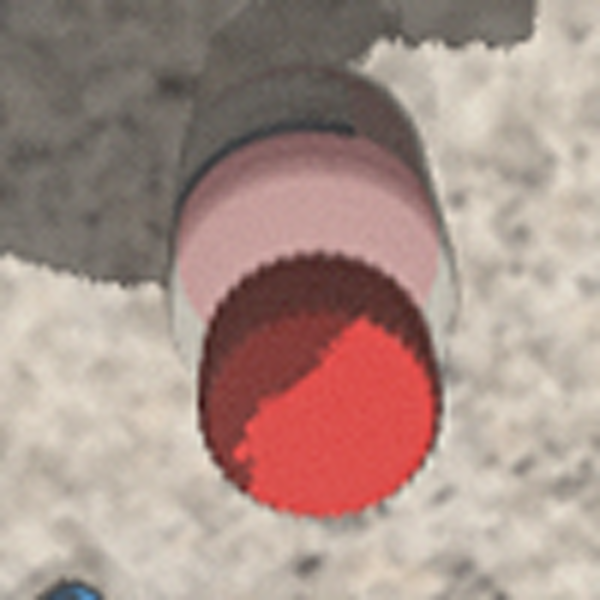

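The small bottle from above: the stripe at the label's top ends at about (353,130), and the cap-top circle is centred near (320,413).

```bash
python3 - <<'E'
from edge import *
s,c,im,u0,v0=pickle.load(open("ws.pkl","rb"));s1,c1,im1=pickle.load(open("w1.pkl","rb"));sl,cl,_,ul,vl=pickle.load(open("wl.pkl","rb"))
w=lambda u,v:(u0+(u+.5)/6-.5,v0+(v+.5)/6-.5)
print([ray(c,*w(*p),.105).round(4) for p in[(320,413),(200,413),(440,413),(320,517)]])
w1=lambda u,v,a,b:(a+(u+.5)/4-.5,b+(v+.5)/4-.5)
for S in([.5815,.2953],[.579,.299]):
    S=np.array(S);print("S",S);print([hit(c,*w(*p),S,.024) for p in[(353,130),(356,90)]]);print([hit(c1,*w1(*p,143,275),S,.024) for p in[(225,115),(205,190)]])
for L in([.411,.3355],[.4085,.340]):
    L=np.array(L);print("L",L);print([hit(cl,ul+p[0]/6-.4,vl+p[1]/6-.4,L,.027) for p in[(252,50),(250,95)]]);print([hit(c1,*w1(*p,275,201),L,.027) for p in[(113,122),(133,185)]])
st=ctrl.get_state();print(mv([.5805,.297,.084],np.radians(90),st))
E
```

```text
[array([0.5801, 0.2971, 0.105 ]), array([0.5691, 0.2843, 0.105 ]), array([0.5911, 0.3099, 0.105 ]), array([0.5927, 0.2864, 0.105 ])]
S [0.5815 0.2953]
['ang   119.4 z 0.0389  cam 143.7', 'ang   114.4 z 0.0127  cam 143.7']
['ang  -130.7 z 0.0253  cam -153.3', 'ang  -130.6 z 0.0572  cam -153.3']
S [0.579 0.299]
['ang   124.5 z 0.0541  cam 144.4', 'ang   120.1 z 0.0299  cam 144.4']
['ang  -118.5 z 0.0230  cam -152.4', 'ang  -118.4 z 0.0551  cam -152.4']
L [0.411  0.3355]
['ang   160.7 z 0.0134  cam 139.1', 'ang   159.6 z 0.0415  cam 139.1']
['ang   -85.9 z 0.0234  cam -116.2', 'ang   -85.7 z 0.0597  cam -116.2']
L [0.4085 0.34  ]
['ang   163.8 z 0.0282  cam 140.0', 'ang   162.7 z 0.0551  cam 140.0']
['ang   -73.3 z 0.0107  cam -114.9', 'ang   -73.0 z 0.0484  cam -114.9']
(array([-0.0414,  0.0104,  0.1167]), array([-1.00e-03,  2.00e-04,  8.64e-01]))
```

In the tool's units: -0.0212 m / 0.8 = -0.0265, 0.005 m / 0.8 = 0.0063, 0.1204 rad / 0.7854 = 0.1533.

```bash
python3 steer.py '{"rows":[[0.085, -0.0265, 0.0063, 0, 0, 0, 0], [0.085, -0.0265, 0.0063, 0, 0, 0, 0], [0.085, 0, 0, 0, 0, 0, 0.1533], [0.085, 0, 0, 0, 0, 0, 0.1533], [0.085, 0, 0, 0, 0, 0, 0.1533], [0.085, 0, 0, 0, 0, 0, 0.1533], [0.085, 0, 0, 0, 0, 0, 0.1533], [0.085, 0, 0, 0, 0, 0, 0.1533]]}'
python3 steer.py '{"rows":[[0.085, 0, 0, 0, 0, 0, 0], [0.085, 0, 0, 0.0375, 0, 0, 0], [0.085, 0, 0, 0.0375, 0, 0, 0], [0.085, 0, 0, 0.0375, 0, 0, 0], [0.085, 0, 0, 0.025, 0, 0, 0], [0.085, 0, 0, 0.0088, 0, 0, 0], [0.085, 0, 0, 0, 0, 0, 0]]}'
python3 - <<'E'
from h import *; from rig import ctrl
s=ctrl.get_state();print(s["qpos"].round(2),mv([.581,.2962,.084],np.radians(98),s))
E
```

```text
time: 4.58
tool_pos: [0.5789, 0.2985, 0.2013]
tcp_rot: [-0.001, 0.656, 0.755, 0.0]
force: [0.9, -0.6, -0.4]
opening: 0.0848
grip_force: 0.0
time: 5.17
tool_pos: [0.5787, 0.2972, 0.0827]
tcp_rot: [-0.001, 0.653, 0.757, -0.002]
force: [-0.4, -0.0, 0.5]
opening: 0.0851
grip_force: 0.0
[-0.83  0.65  0.42  1.68 -0.33  0.89 -0.12] (array([-0.0014,  0.0021, -0.0014]), array([-0.0036,  0.0007,  0.0077]))
```

In the tool's units: 0.002 m / 0.8 = 0.0025, -0.0014 m / 0.8 = -0.0018, 0.007 rad / 0.7854 = 0.0089.

```bash
python3 steer.py '{"rows":[[0.06, -0.0018, 0.0025, 0, 0, 0, 0.0089], [0.05, 0, 0, 0, 0, 0, 0], [0.03, 0, 0, 0, 0, 0, 0], [0.03, 0, 0, 0, 0, 0, 0], [0.03, 0, 0, 0, 0, 0, 0], [0.03, 0, 0, 0, 0, 0, 0], [0.03, 0, 0, 0, 0, 0, 0], [0.03, 0, 0, 0, 0, 0, 0]]}'
python3 steer.py '{"rows":[[0.03, 0, 0, -0.025, 0, 0, 0], [0.03, 0, 0, -0.0438, 0, 0, 0], [0.03, 0, 0, -0.0438, 0, 0, 0], [0.03, 0, 0, 0, 0, 0, 0]]}'
python3 - <<'E'
from h import *; from rig import ctrl
th=np.radians(.4);o=np.array([.4545,.0125]);u=np.array([-np.sin(th),np.cos(th)])
s=ctrl.get_state();t=o+.066*u;print(t,mv([*t,.175],np.radians(90),s))
E
```

```text
time: 5.83
tool_pos: [0.5835, 0.2963, 0.0859]
tcp_rot: [0.0, 0.657, 0.754, 0.001]
force: [-1.0, -0.9, 6.5]
opening: 0.0327
grip_force: 59.3
time: 6.17
tool_pos: [0.5864, 0.2968, 0.1818]
tcp_rot: [0.002, 0.657, 0.754, 0.005]
force: [1.9, -0.0, -0.6]
opening: 0.032
grip_force: 60.6
[0.45403924 0.07849839] (array([-0.1983, -0.1609,  0.0044]), array([ 0.0095, -0.0046,  0.1363]))
```

```bash
cat > red.py <<'E'
from h import *; from rig import ctrl
s=ctrl.get_state();print("tcp",s["tool_pos"].round(4),"F",s["force"].round(2),s["opening"],s["qpos"].round(2))
def mask(im): 
    h=cv2.cvtColor(im,cv2.COLOR_RGB2HSV); return (h[...,1]>150)&((h[...,0]<6)|(h[...,0]>174))&(h[...,2]>45)
for n in("top","scene","wrist"):
    c=ctrl.get_calibration(n);im=ctrl.capture(n);np.save(f"pics/{n}_l.npy",im);k,l,st,ce=cv2.connectedComponentsWithStats(mask(im).astype(np.uint8))
    x=proj(c,s["tool_pos"])[0]
    print(n,"tcp px",x.round(1),[(st[i].tolist(),ce[i].round(1).tolist()) for i in range(1,k) if st[i,4]>12 and np.hypot(*(ce[i]-x))<70])
E
python3 red.py
```

```text
tcp [0.5864 0.2968 0.1818] F [ 1.89 -0.02 -0.6 ] 0.03204435993101888 [-0.86  0.55  0.48  1.59 -0.28  1.06 -0.17]
top tcp px [134.8 167.8] [([134, 162, 6, 11, 49], [136.2, 166.9])]
scene tcp px [222.7 131.4] [([221, 126, 6, 8, 41], [223.6, 129.6])]
wrist tcp px [261.7 258.2] [([222, 240, 70, 61, 2931], [256.4, 270.2])]
```

Careful with the scale: shifts go in shares of 800 mm and turns go in shares of 45 degrees. That gives: -0.0266 m / 0.8 = -0.0333, -0.0216 m / 0.8 = -0.027.

```bash
python3 steer.py '{"rows":[[0.03, -0.015, -0.0125, 0, 0, 0, 0], [0.03, -0.0333, -0.027, 0, 0, 0, 0], [0.03, -0.0333, -0.027, 0, 0, 0, 0], [0.03, -0.0333, -0.027, 0, 0, 0, 0], [0.03, -0.0333, -0.027, 0, 0, 0, 0], [0.03, -0.0333, -0.027, 0, 0, 0, 0], [0.03, -0.0333, -0.027, 0, 0, 0, 0], [0.03, -0.0333, -0.027, 0, 0, 0, 0]]}'
python3 steer.py '{"rows":[[0.03, 0, 0, 0, 0, 0, 0.0866], [0.03, 0, 0, 0, 0, 0, 0.0866], [0.03, 0, 0, 0, 0, 0, 0], [0.03, 0, 0, 0, 0, 0, 0]]}'
python3 red.py; python3 - <<'E'
from h import *; from rig import ctrl
s=ctrl.get_state();print(mv([.4540,.0785,.1],np.radians(90),s))
im=np.load("pics/top_l.npy")[:,:,::-1];cv2.imwrite("pics/t2.png",cv2.resize(im[145:240,195:325],None,fx=6,fy=6,interpolation=cv2.INTER_CUBIC))
E
```

```text
time: 6.98
tool_pos: [0.4479, 0.0762, 0.173]
tcp_rot: [-0.001, 0.657, 0.754, -0.001]
force: [-0.1, -1.3, -1.5]
opening: 0.0327
grip_force: 60.6
time: 7.32
tool_pos: [0.4494, 0.0776, 0.1735]
tcp_rot: [-0.0, 0.706, 0.708, -0.001]
force: [1.4, -0.0, -2.4]
opening: 0.0322
grip_force: 60.6
tcp [0.4494 0.0776 0.1735] F [ 1.44 -0.01 -2.39] 0.03220173802239019 [-0.76  0.24  0.57  2.08 -0.17  0.87 -0.09]
top tcp px [223.1 220. ] []
scene tcp px [227.2 172.2] [([225, 165, 8, 10, 63], [228.2, 169.9])]
wrist tcp px [255.4 253.1] [([222, 241, 70, 60, 2217], [255.4, 268.6])]
(array([0.0007, 0.0041, 0.0738]), array([-0.0008,  0.0005,  0.003 ]))
```

In the tool's units: 0.025 m / 0.8 = 0.0313, 0.01 m / 0.8 = 0.0125.

```bash
python3 steer.py '{"rows":[[0.03, 0.0009, 0.0051, 0, 0, 0, 0], [0.03, 0, 0, 0.0313, 0, 0, 0], [0.03, 0, 0, 0.0313, 0, 0, 0], [0.03, 0, 0, 0.0125, 0, 0, 0], [0.03, 0, 0, 0.0063, 0, 0, 0], [0.03, 0, 0, 0.0038, 0, 0, 0], [0.03, 0, 0, 0, 0, 0, 0]]}'
python3 steer.py '{"rows":[[0.03, 0, 0, 0.0025, 0, 0, 0], [0.03, 0, 0, 0.0013, 0, 0, 0], [0.03, 0, 0, 0, 0, 0, 0]]}'
```

```text
time: 8.05
tool_pos: [0.4545, 0.0782, 0.1064]
tcp_rot: [0.0, 0.707, 0.707, -0.0]
force: [0.2, 0.8, -1.6]
opening: 0.0322
grip_force: 60.6
time: 8.3
tool_pos: [0.4546, 0.0784, 0.1038]
tcp_rot: [0.0, 0.707, 0.707, 0.001]
force: [-0.3, -0.2, -1.3]
opening: 0.0329
grip_force: 60.6
```

In the tool's units: 0.001 m / 0.8 = 0.0013.

```bash
python3 steer.py '{"rows":[[0.03, 0, 0, 0.0013, 0, 0, 0], [0.03, 0, 0, 0.0013, 0, 0, 0], [0.03, 0, 0, 0, 0, 0, 0]]}'; python3 steer.py '{"rows":[[0.03, 0, 0, 0.0013, 0, 0, 0], [0.03, 0, 0, 0, 0, 0, 0]]}'
```

```text
time: 8.55
tool_pos: [0.4543, 0.0783, 0.1013]
tcp_rot: [-0.0, 0.707, 0.707, 0.0]
force: [-0.1, 0.2, -3.1]
opening: 0.0328
grip_force: 60.6
time: 8.72
tool_pos: [0.4544, 0.0784, 0.1008]
tcp_rot: [-0.0, 0.707, 0.707, 0.0]
force: [-2.2, -0.6, 5.8]
opening: 0.0326
grip_force: 61.7
```

In the tool's units: -0.035 m / 0.8 = -0.0438, -0.02 m / 0.8 = -0.025.

```bash
python3 steer.py '{"rows":[[0.04, 0, 0, 0, 0, 0, 0], [0.06, 0, 0, 0, 0, 0, 0], [0.075, 0, 0, 0, 0, 0, 0], [0.085, 0, 0, 0, 0, 0, 0], [0.085, 0, 0, -0.025, 0, 0, 0], [0.085, 0, 0, -0.0438, 0, 0, 0], [0.085, 0, 0, -0.0438, 0, 0, 0], [0.085, 0, 0, 0, 0, 0, 0]]}'
python3 red.py; python3 - <<'E'
from h import *; from rig import ctrl
s=ctrl.get_state();print(mv([.410,.337,.2],np.radians(127),s))
c=ctrl.get_calibration("top");
E
```

```text
time: 9.38
tool_pos: [0.4574, 0.0784, 0.1955]
tcp_rot: [0.002, 0.707, 0.707, 0.004]
force: [2.0, 0.1, 0.5]
opening: 0.085
grip_force: 0.0
tcp [0.4574 0.0784 0.1955] F [2.   0.13 0.55] 0.08504657780082148 [-0.77  0.22  0.59  2.04 -0.15  0.92 -0.1 ]
top tcp px [221.9 217. ] []
scene tcp px [228.9 165.5] [([224, 184, 10, 9, 80], [228.3, 188.1])]
wrist tcp px [260.8 257.5] [([261, 193, 7, 9, 19], [263.3, 197.3]), ([247, 197, 8, 10, 24], [250.5, 200.9]), ([238, 202, 8, 10, 20], [242.0, 206.6]), ([232, 204, 6, 7, 15], [234.0, 206.7]), ([234, 211, 5, 8, 16], [236.1, 214.6])]
(array([ 0.2586, -0.0439, -0.0095]), array([ 7.000e-04, -5.000e-04, -6.448e-01]))
```

In the tool's units: 0.0323 m / 0.8 = 0.0404, -0.0055 m / 0.8 = -0.0069.

```bash
python3 steer.py '{"rows":[[0.085, 0.0404, -0.0069, 0, 0, 0, 0], [0.085, 0.0404, -0.0069, 0, 0, 0, 0], [0.085, 0.0404, -0.0069, 0, 0, 0, 0], [0.085, 0.0404, -0.0069, 0, 0, 0, 0], [0.085, 0.0404, -0.0069, 0, 0, 0, 0], [0.085, 0.0404, -0.0069, 0, 0, 0, 0], [0.085, 0.0404, -0.0069, 0, 0, 0, 0], [0.085, 0.0404, -0.0069, 0, 0, 0, 0]]}'
python3 steer.py '{"rows":[[0.085, 0, 0, 0, 0, 0, -0.1369], [0.085, 0, 0, 0, 0, 0, -0.1369], [0.085, 0, 0, 0, 0, 0, -0.1369], [0.085, 0, 0, 0, 0, 0, -0.1369], [0.085, 0, 0, 0, 0, 0, -0.1369], [0.085, 0, 0, 0, 0, 0, -0.1369], [0.085, 0, 0, 0, 0, 0, 0]]}'
python3 - <<'E'
from h import *; from rig import ctrl
s=ctrl.get_state();print(s["qpos"].round(2),mv([.410,.337,.098],np.radians(127),s))
c=ctrl.get_calibration("scene");print(ray(c,228.3,188.1,.112))
E
```

```text
time: 10.2
tool_pos: [0.4088, 0.3375, 0.1887]
tcp_rot: [0.0, 0.707, 0.707, -0.001]
force: [1.5, -0.6, 0.2]
opening: 0.0851
grip_force: 0.0
time: 10.78
tool_pos: [0.4094, 0.3359, 0.1887]
tcp_rot: [-0.001, 0.444, 0.896, -0.001]
force: [-0.1, 0.4, 0.3]
opening: 0.0851
grip_force: 0.0
[-1.04  0.33  0.32  1.88 -0.12  0.96 -0.01] (array([0.0005, 0.0014, 0.0907]), array([-0.0028,  0.0003,  0.0046]))
[0.4496799  0.07541034 0.112     ]
```

In the tool's units: 0.03 m / 0.8 = 0.0375, 0.02 m / 0.8 = 0.025.

```bash
python3 steer.py '{"rows":[[0.085, 0.0006, 0.0018, 0.0375, 0, 0, 0], [0.085, 0, 0, 0.0375, 0, 0, 0], [0.085, 0, 0, 0.025, 0, 0, 0], [0.085, 0, 0, 0.0125, 0, 0, 0], [0.085, 0, 0, 0, 0, 0, 0]]}'
python3 steer.py '{"rows":[[0.065, 0, 0, 0, 0, 0, 0], [0.055, 0, 0, 0, 0, 0, 0], [0.035, 0, 0, 0, 0, 0, 0], [0.035, 0, 0, 0, 0, 0, 0], [0.035, 0, 0, 0, 0, 0, 0], [0.035, 0, 0, 0, 0, 0, 0], [0.035, 0, 0, 0, 0, 0, 0]]}'
python3 steer.py '{"rows":[[0.035, 0, 0, -0.025, 0, 0, 0], [0.035, 0, 0, -0.0438, 0, 0, 0], [0.035, 0, 0, -0.0438, 0, 0, 0], [0.035, 0, 0, 0, 0, 0, 0]]}'
python3 - <<'E'
from h import *; from rig import ctrl
s=ctrl.get_state();print(s["qpos"].round(2),mv([.4545,.0125,.18],np.radians(90.4),s))
E
```

```text
time: 11.2
tool_pos: [0.4095, 0.3364, 0.0976]
tcp_rot: [-0.001, 0.447, 0.894, -0.003]
force: [-0.7, -0.1, 0.2]
opening: 0.0849
grip_force: 0.0
time: 11.78
tool_pos: [0.4114, 0.3386, 0.1018]
tcp_rot: [0.0, 0.446, 0.895, 0.001]
force: [-1.6, -0.2, 8.8]
opening: 0.0376
grip_force: 59.5
time: 12.12
tool_pos: [0.4138, 0.3399, 0.1969]
tcp_rot: [0.001, 0.447, 0.895, 0.005]
force: [1.3, 0.5, -1.7]
opening: 0.0375
grip_force: 61.2
[-1.04  0.32  0.33  1.87 -0.13  0.96 -0.01] (array([-0.2862, -0.1644,  0.0147]), array([ 0.0091, -0.005 ,  0.6378]))
```

In the tool's units: -0.035 m / 0.8 = -0.0438, -0.0286 m / 0.8 = -0.0358.

```bash
python3 steer.py '{"rows":[[0.035, 0, 0, -0.0375, 0, 0, 0], [0.035, 0, 0, -0.0438, 0, 0, 0], [0.035, -0.0358, -0.0205, 0, 0, 0, 0], [0.035, -0.0358, -0.0205, 0, 0, 0, 0], [0.035, -0.0358, -0.0205, 0, 0, 0, 0], [0.035, -0.0358, -0.0205, 0, 0, 0, 0], [0.035, -0.0358, -0.0205, 0, 0, 0, 0], [0.035, -0.0358, -0.0205, 0, 0, 0, 0]]}'
python3 steer.py '{"rows":[[0.035, -0.0358, -0.0205, 0, 0, 0, 0], [0.035, -0.0358, -0.0205, 0, 0, 0, 0], [0.035, -0.0358, -0.0205, 0, 0, 0, 0], [0.035, -0.0358, -0.0205, 0, 0, 0, 0], [0.035, 0, 0, 0, 0, 0, 0.135], [0.035, 0, 0, 0, 0, 0, 0.135], [0.035, 0, 0, 0, 0, 0, 0.135], [0.035, 0, 0, 0, 0, 0, 0.135]]}'
python3 steer.py '{"rows":[[0.035, 0, 0, 0, 0, 0, 0.135], [0.035, 0, 0, 0, 0, 0, 0.135], [0.035, 0, 0, 0, 0, 0, 0], [0.035, 0, 0, 0, 0, 0, 0]]}'
python3 - <<'E'
from h import *; from rig import ctrl
s=ctrl.get_state();print(s["qpos"].round(2),mv([.4545,.0125,.13],np.radians(90.4),s))
c=ctrl.get_calibration("wrist");im=ctrl.capture("wrist")
cv2.imwrite("pics/w3.png",cv2.resize(im[:,:,::-1],(800,600)))
E
```

```text
time: 12.78
tool_pos: [0.4354, 0.14, 0.2557]
tcp_rot: [0.0, 0.446, 0.895, 0.001]
force: [0.6, 0.0, -1.8]
opening: 0.0368
grip_force: 61.2
time: 13.45
tool_pos: [0.4519, 0.0104, 0.2556]
tcp_rot: [0.0, 0.627, 0.779, 0.001]
force: [-0.3, 0.9, -1.8]
opening: 0.0374
grip_force: 61.3
time: 13.78
tool_pos: [0.4519, 0.0108, 0.2555]
tcp_rot: [0.0, 0.703, 0.712, 0.0]
force: [0.9, 1.3, -2.4]
opening: 0.0371
grip_force: 61.3
[-0.69  0.12  0.63  1.97 -0.08  1.07 -0.02] (array([0.0016, 0.0025, 0.1255]), array([ 0.0005, -0.0004,  0.0058]))
```

View pics/w3.png

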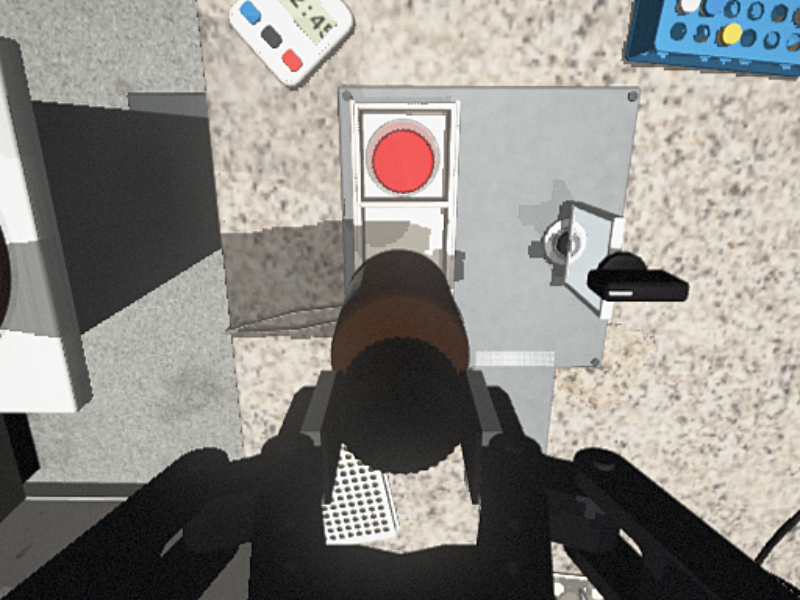

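The wrist view shows the small bottle standing centred in the left cell at (403,160), the large one hanging straight with its cap at about (402,405), and the knob at (637,280).

```bash
python3 - <<'E'
from h import *; from rig import ctrl
s=ctrl.get_state();c=ctrl.get_calibration("wrist");z=s["tool_pos"][2]
g=lambda u,v,z:ray(c,u/1.5625,v/1.5625,z).round(4)
print("crate left corners",g(352,101,.047),g(461,101,.047),"wall 0/1",g(358,204,.047),g(457,204,.047))
print("cap bottom-tangent, sides",g(402,473,z+.018),g(335,410,z+.018),g(469,410,z+.018))
print("small cap",g(403,160,.12),"knob ends",g(590,288,.15),g(688,290,.15))
print("body lower edge, top in image (near rim, z base)",g(403,250,z-.1018))
E
```

```text
crate left corners [0.4184 0.1137 0.047 ] [0.4914 0.1146 0.047 ] wall 0/1 [0.4214 0.0454 0.047 ] [0.4921 0.0463 0.047 ]
cap bottom-tangent, sides [ 0.4527 -0.0057  0.2735] [0.4329 0.016  0.2735] [0.4718 0.0164 0.2735]
small cap [0.4526 0.0793 0.12  ] knob ends [0.5529 0.0162 0.15  ] [0.6054 0.0157 0.15  ]
body lower edge, top in image (near rim, z base) [0.4531 0.0364 0.1537]
```

In the tool's units: 0.035 m / 0.8 = 0.0438, 0.03 m / 0.8 = 0.0375, 0.006 rad / 0.7854 = 0.0076.

```bash
python3 steer.py '{"rows":[[0.035, 0.0018, 0.0034, 0, 0, 0, 0.0076], [0.035, 0, 0, 0.0375, 0, 0, 0], [0.035, 0, 0, 0.0438, 0, 0, 0], [0.035, 0, 0, 0.0375, 0, 0, 0], [0.035, 0, 0, 0.025, 0, 0, 0], [0.035, 0, 0, 0.0125, 0, 0, 0], [0.035, 0, 0, 0.0063, 0, 0, 0], [0.035, 0, 0, 0, 0, 0, 0]]}'
python3 steer.py '{"rows":[[0.035, 0, 0, 0.0038, 0, 0, 0], [0.035, 0, 0, 0.0013, 0, 0, 0], [0.035, 0, 0, 0, 0, 0, 0]]}'
```

```text
time: 14.5
tool_pos: [0.4547, 0.0121, 0.125]
tcp_rot: [-0.0, 0.706, 0.709, -0.0]
force: [0.5, -0.8, -2.0]
opening: 0.0371
grip_force: 61.2
time: 14.75
tool_pos: [0.4553, 0.0123, 0.122]
tcp_rot: [0.0, 0.706, 0.708, 0.001]
force: [0.4, -0.1, -1.5]
opening: 0.0373
grip_force: 61.3
```

In the tool's units: 0.001 m / 0.8 = 0.0013.

```bash
python3 steer.py '{"rows":[[0.035, 0, 0, 0.0013, 0, 0, 0], [0.035, 0, 0, 0.0013, 0, 0, 0], [0.035, 0, 0, 0.0013, 0, 0, 0], [0.035, 0, 0, 0, 0, 0, 0]]}'; python3 steer.py '{"rows":[[0.035, 0, 0, 0.0013, 0, 0, 0], [0.035, 0, 0, 0, 0, 0, 0]]}'
```

```text
time: 15.08
tool_pos: [0.4546, 0.0122, 0.1183]
tcp_rot: [-0.0, 0.706, 0.708, 0.0]
force: [-0.4, -0.6, -2.4]
opening: 0.037
grip_force: 61.3
time: 15.25
tool_pos: [0.4546, 0.0122, 0.1172]
tcp_rot: [-0.0, 0.706, 0.708, -0.0]
force: [-0.3, 0.1, -1.7]
opening: 0.0367
grip_force: 61.3
```

In the tool's units: 0.001 m / 0.8 = 0.0013.

```bash
python3 steer.py '{"rows":[[0.035, 0, 0, 0.0013, 0, 0, 0], [0.035, 0, 0, 0, 0, 0, 0]]}'
```

```text
time: 15.42
tool_pos: [0.4549, 0.0123, 0.1168]
tcp_rot: [-0.0, 0.706, 0.708, 0.0]
force: [-3.0, 0.4, 8.6]
opening: 0.0371
grip_force: 62.4
```

In the tool's units: -0.04 m / 0.8 = -0.05, 0.033 m / 0.8 = 0.0413.

```bash
python3 steer.py '{"rows":[[0.045, 0, 0, 0, 0, 0, 0], [0.06, 0, 0, 0, 0, 0, 0], [0.075, 0, 0, 0, 0, 0, 0], [0.085, 0, 0, 0, 0, 0, 0], [0.085, 0, 0, -0.025, 0, 0, 0], [0.085, 0, 0, -0.05, 0, 0, 0], [0.085, 0, 0, -0.05, 0, 0, 0], [0.085, 0.0413, 0.025, 0, 0, 0, 0]]}'
python3 steer.py '{"rows":[[0.085, 0, 0.0438, 0, 0, 0, 0.1528], [0.085, 0, 0, 0, 0, 0, 0.1592], [0.085, 0, 0, 0, 0, 0, 0.1592], [0.085, 0, 0, 0, 0, 0, 0.1592], [0.085, 0, 0, 0, 0, 0, 0.1592], [0.085, 0, 0, 0, 0, 0, 0.1592], [0.085, 0, 0, 0, 0, 0, 0.1592], [0.085, 0, 0, 0, 0, 0, 0.1592]]}'
python3 steer.py '{"rows":[[0.085, 0, 0, 0, 0, 0, 0.1592], [0.085, 0, 0, 0, 0, 0, 0.1592], [0.085, 0, 0, 0, 0, 0, 0.1592], [0.085, 0, 0, 0, 0, 0, 0.1592], [0.085, 0, 0, 0, 0, 0, 0.0955], [0.085, 0, 0, 0, 0, 0, 0], [0.085, 0, 0, 0, 0, 0, 0]]}'
python3 - <<'E'
from edge import *
s=ctrl.get_state();c=ctrl.get_calibration("wrist");im=ctrl.capture("wrist");pickle.dump((s,c,im),open("wc.pkl","wb"))
print(s["qpos"].round(2));p=proj(c,[[.4545,.0125,.065],[.4545,.0785,.06]]);print(p)
u0,v0=int(p[:,0].mean())-80,int(p[:,1].mean())-45;print(u0,v0)
cv2.imwrite("pics/wc.png",cv2.resize(im[v0:v0+110,u0:u0+160,::-1],(800,550),interpolation=cv2.INTER_CUBIC))
E
```

```text
time: 16.08
tool_pos: [0.4759, 0.0392, 0.2237]
tcp_rot: [0.002, 0.709, 0.705, 0.004]
force: [2.3, -0.9, 0.2]
opening: 0.0847
grip_force: 0.0
time: 16.75
tool_pos: [0.5095, 0.0453, 0.2162]
tcp_rot: [0.0, 0.959, 0.283, -0.0]
force: [-0.3, 0.2, -0.1]
opening: 0.0847
grip_force: 0.0
time: 17.33
tool_pos: [0.5095, 0.0454, 0.2162]
tcp_rot: [0.0, 1.0, 0.004, -0.0]
force: [0.2, -0.6, -0.8]
opening: 0.0851
grip_force: 0.0
[-0.94  0.37  1.01  1.92 -0.36  1.05 -1.34]
[[288.37723232 225.91602141]
 [224.79361038 223.51394775]]
176 179
```

View pics/wc.png

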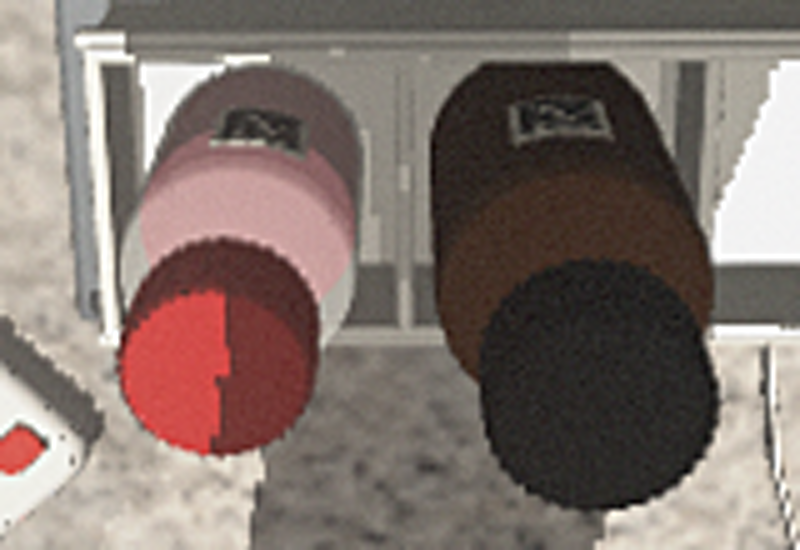

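Both bottles stand in their cells with their codes towards the mirror, large code at (560,120) and small at (262,130).

```bash
python3 - <<'E'
from edge import *
s,c,im=pickle.load(open("wc.pkl","rb"))
w=lambda u,v:(176+(u+.5)/5-.5,179+(v+.5)/5-.5)
for n,r,C,pts,h in(("large",.027,(.4545,.0125),[(560,120),(508,120),(610,120)],.135),("small",.024,(.4545,.0785),[(262,130),(215,130),(305,135)],.12)):
    for C in(C,(C[0]-.002,C[1]),(C[0],C[1]+.0015)): print(n,C,[hit(c,*w(*p),np.array(C),r) for p in pts])
print("caps",ray(c,*w(600,395),.135),ray(c,*w(218,372),.12))
st=ctrl.get_state();print(mv([.5843,.0134,.2162],np.radians(.4),st))
E
```

```text
large (0.4545, 0.0125) ['ang     4.6 z 0.0684  cam 14.0', 'ang    26.3 z 0.0614  cam 14.0', 'ang   -17.9 z 0.0650  cam 14.0']
large (0.4525, 0.0125) ['ang     3.3 z 0.0632  cam 13.8', 'ang    25.4 z 0.0565  cam 13.8', 'ang   -19.8 z 0.0589  cam 13.8']
large (0.4545, 0.014) ['ang     1.4 z 0.0686  cam 13.4', 'ang    23.1 z 0.0630  cam 13.4', 'ang   -21.8 z 0.0633  cam 13.4']
small (0.4545, 0.0785) ['ang   -10.6 z 0.0663  cam -13.3', 'ang    12.1 z 0.0661  cam -13.3', 'ang   -31.8 z 0.0606  cam -13.3']
small (0.4525, 0.0785) ['ang    -9.5 z 0.0613  cam -13.1', 'ang    13.9 z 0.0605  cam -13.1', 'ang   -31.0 z 0.0560  cam -13.1']
small (0.4545, 0.08) ['ang   -14.1 z 0.0655  cam -13.9', 'ang     8.2 z 0.0668  cam -13.9', 'ang   -35.7 z 0.0583  cam -13.9']
caps [0.45879726 0.01363284 0.135     ] [0.45402169 0.0775509  0.12      ]
(array([0.0745, 0.0326, 0.    ]), array([0.0002, 0.0001, 0.0005]))
```

In the tool's units: 0.0367 m / 0.8 = 0.0459, 0.03 m / 0.8 = 0.0375.

```bash
python3 steer.py '{"rows":[[0.085, 0.0459, 0.0204, 0, 0, 0, 0], [0.085, 0.0459, 0.0204, 0, 0, 0, 0], [0.085, 0, 0, 0, 0, 0, 0], [0.085, 0, 0, 0.0375, 0, 0, 0], [0.085, 0, 0, 0.0375, 0, 0, 0], [0.085, 0, 0, 0.025, 0, 0, 0], [0.085, 0, 0, 0.0125, 0, 0, 0], [0.085, 0, 0, 0, 0, 0, 0]]}'
python3 - <<'E'
from h import *; from rig import ctrl
s=ctrl.get_state();print(s["qpos"].round(2),mv([.583,.0134,.124],np.radians(.4),s))
E
```

```text
time: 18.05
tool_pos: [0.5818, 0.013, 0.1244]
tcp_rot: [0.0, 1.0, 0.003, -0.002]
force: [-0.8, -0.3, -0.3]
opening: 0.0847
grip_force: 0.0
[-0.68  0.6   0.86  1.85 -0.55  0.95 -1.14] (array([ 0.0012, -0.0004,  0.0004]), array([ 0.0003,  0.0035, -0.0015]))
```

In the tool's units: 0.001 m / 0.8 = 0.0013.

```bash
python3 steer.py '{"rows":[[0.05, 0.0013, 0, 0, 0, 0, 0], [0.03, 0, 0, 0, 0, 0, 0], [0.02, 0, 0, 0, 0, 0, 0], [0.005, 0, 0, 0, 0, 0, 0], [0.005, 0, 0, 0, 0, 0, 0], [0.005, 0, 0, 0, 0, 0, 0], [0.005, 0, 0, 0, 0, 0, 0], [0.005, 0, 0, 0, 0, 0, 0]]}'
python3 - <<'E'
from h import *; from rig import ctrl
s=ctrl.get_state();r=rot(s["tcp_rot"]).apply([1,0,0]);print(s["wrist_torque"],np.degrees(np.arctan2(r[1],r[0])))
E
```

```text
time: 18.72
tool_pos: [0.5843, 0.0133, 0.1269]
tcp_rot: [-0.0, 1.0, 0.002, 0.0]
force: [-0.5, 1.1, 5.0]
opening: 0.0106
grip_force: 58.5
[0.14431626 0.31387666 0.10663864] 0.2691669996114161
```

In the tool's units: -0.1155 rad / 0.7854 = -0.1471.

```bash
python3 steer.py '{"rows":[[0.005, 0, 0, 0, 0, 0, -0.1019], [0.005, 0, 0, 0, 0, 0, -0.1471], [0.005, 0, 0, 0, 0, 0, -0.1471], [0.005, 0, 0, 0, 0, 0, -0.1471], [0.005, 0, 0, 0, 0, 0, -0.1471], [0.005, 0, 0, 0, 0, 0, -0.1273], [0.005, 0, 0, 0, 0, 0, -0.0649], [0.005, 0, 0, 0, 0, 0, 0]]}'
python3 - <<'E'
from edge import *
s=ctrl.get_state();r=rot(s["tcp_rot"]).apply([1,0,0]);print(s["wrist_torque"],np.degrees(np.arctan2(r[1],r[0])),s["qpos"].round(2))
a=[ctrl.capture(n)[:,:,::-1] for n in("top","wrist")]
cv2.imwrite("pics/fin.png",np.hstack([cv2.resize(a[0][150:230,200:300],(400,320),interpolation=cv2.INTER_CUBIC),cv2.resize(a[1],(400,300))[:,:].copy() if 0 else cv2.resize(a[1],(400,320))]))
E
```

```text
time: 19.38
tool_pos: [0.5844, 0.0132, 0.127]
tcp_rot: [-0.0, 0.939, 0.343, 0.001]
force: [-0.6, 1.1, 5.7]
opening: 0.0106
grip_force: 59.2
[ 0.13001202  0.3014257  -0.0130369 ] 40.09036770814814 [-0.57  0.54  0.66  1.84 -0.41  0.91 -0.59]
```

View pics/fin.png

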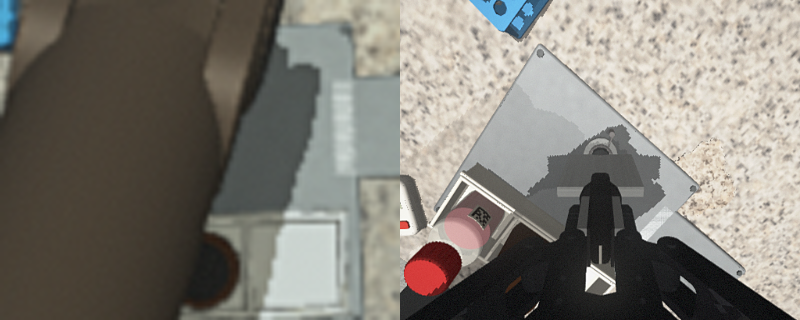

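The mirror's frame (row 190, columns 557 to 643 in the right half) lies level in the wrist view, so it turned with the gripper to about 39.8°, against a target of about 39.6°. The knob is still held.

```bash
python3 steer.py '{"rows":[[0.005, 0, 0, 0, 0, 0, 0], [0.005, 0, 0, 0, 0, 0, 0], [0.005, 0, 0, 0, 0, 0, 0], [0.005, 0, 0, 0, 0, 0, 0]]}' && python3 -c "from rig import ctrl;print(ctrl.finish_job())"
```

```text
time: 19.82
tool_pos: [0.5844, 0.0132, 0.127]
tcp_rot: [-0.0, 0.94, 0.34, 0.0]
force: [-2.1, 0.9, 7.0]
opening: 0.0108
grip_force: 59.4
the job is handed in; nothing more can be done
None
```

The job is handed in at 19.8 s: the large bottle stands in the middle cell and the small one in the left, codes towards the mirror (about 3° and 11° off straight ahead), and the gripper still holds the knob at about 39.8° (worked-out target about 39.6°); the mirror angle is inferred from the gripper's turn, and I did not see the reader camera's own view.

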